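# Ease the drill's gear knob into mesh and set the keeper

### The arm

A 6-joint arm with a two-finger parallel gripper is mounted at the origin on the work surface. World frame = base frame: x ahead of the robot, y to its left, z up, the work surface at z = 0. Lengths are in m, angles in rad, forces in N, time in s.
With the tool pointing down it reaches from about 0.3 to 0.85 m from the base axis. Payload 5.4 kg.
Tool frame: the origin (TCP) lies at the very end of the fingers, on their centre line; the grasp point (between the pads) lies 19 mm behind it; z points along the fingers, y is the line along which they close (so a half turn about z gives the same grasp; the last joint's range is limited). The gripper opens to 85 mm and grips with 20 to 120 N. Pads are 22 mm wide; open, the fingers measure 114 mm over their backs; the gripper's body (76 mm by 85 mm) begins 54 mm behind the grasp point. The pads swing forward as they close: fully open they stand 13 mm farther back than shut.
Start: joints at [0.972, 0.158, 1.597, -0, 1.386, -0.21], TCP at [0.218, 0.532, 0.231] pointing down, gripper open.
Joint ranges: [-2.91, 2.91], [-0.94, 2.29], [0.18, 2.7], [-1.29, 4.43], [0.17, 2.64], [-3, 3]. Speed limits (rad/s): [2.57, 2.57, 3.14, 3.14, 3.14, 3.14].

### API

Orientations are given as a 3x3 rotation matrix whose columns are the frame's x, y, z axes.
In Python, from station import monitor, imaging, bot, models gives the robot as it stands.
- The arm moves only by the tool apply_moves, never from a script. Its argument "deltas" is a list of rows, each a list of 4 numbers: the shift along the tool's x, y, z in units of 60 mm (1.0 is 60 mm), then the turn about the tool's z in rad. A call has 1 to 8 rows; each row is the pose to reach, as a shift and turn from the pose commanded when the call began, along the tool's axes at that moment; what a row does not reach only later rows make up. A row lasts 1/8 s, in which the tool goes at most 62.5 mm and 10.7 degrees, less where a joint would pass 70% of its speed; a pose out of reach is approached as far as the arm can. A call with a gripper value outside its range is refused whole. "hand" is the finger opening in mm, from 0 to 85.4, set as the call begins (left out, the last holds). The fingers move at their own pace and stop on an object; "newtons" is the grip in N (left out, the last holds). Time passes only in rows, so rows that repeat a pose let the fingers close. It gives the time, the measured TCP pose, the force, the opening and the grip force at its end, in the units of the state.
- monitor.get_obs(): the state, without advancing time (a new reading comes with each control period).
- imaging.get_image(name): name is "scene" or "side" or "wrist"; returns a dict with "pixels" (384x512x3 uint8, red, green, blue), "camera_matrix" (3x3 intrinsics, pixels), "D" ([k1, k2, p1, p2, k3] as OpenCV has them; the pictures are not rectified), "eye" and "rotation" of the camera in the world; the wrist camera has in their place "hand_eye" (4x4, takes a point from camera to tool coordinates, whose origin is the TCP and whose axes are the flange's). Camera axes: x right, y up, looking along -z (the intrinsics and any distortion apply to the point x, -y, -z); pixel columns grow to the right and rows downward; lengths in m; the calibration is good to about 2 mm. A picture is of the moment at which its call begins: read the wrist's pose just before it. There is no depth.
- bot.hand_in(): hands the job in; it is judged then, once.
Trained networks look in a picture, given as the dict that the camera call returned (one of the last four; its "shot" number tells which), for a name from the list of things; names that differ only in an ending like _2 or _b are one class to them, and where a whole thing is asked for, a point or a joint stands for the part that bears it (a point fixed in the world has none). Each returns a list of dicts, best first, with "confidence" (0 to 1); they miss things now and then, are a little off and sometimes report something else, mostly with a low value. They report only what shows in the picture. A call takes as long as a camera call.
- models.outline_of(picture, thing): "mask" (384x512 bool, what is visible of it) and "uv" ([column, row] in pixels, amid what is visible of it).
The state is a dict: "t": time; "q": joint angles; "joint_velocities": joint speeds; "joint_torque": joint torques, N m; "tool_pos": TCP position; "eef_rot": TCP orientation; "wrist_force": force on the tool from outside, world axes, zero at the start; "wrist_torque": the same for the moment, N m; "opening": finger opening in m; "grasp_force": force on a finger pad.
Only numpy, scipy, OpenCV 4.12 (cv2) and the standard library are available. Lean on these libraries where they do the work, as an engineer would, in place of code of your own. Each camera call takes 0.05 s, during which the arm holds its last target. There are 200 camera calls.

### The job

Put the drill's gear head in gear: rock the spindle with its round black knob while easing the knob gently down until the sprung toothed collar under it drops between the teeth of the gear below, and push it fully home without forcing the teeth. Then swing the keeper lever all the way in over the knob's flange so the knob cannot rise, and leave the loose tools and parts around it where they are.

Things in the scene. Friction and masses are not known exactly. Their poses are not given: they have to be found in the camera images.
- head: dark green cast gear head fixed on the bench, 240 x 290 mm foot, casing top 110 mm above the bench, with a motor on its right (-y) side and a small drill chuck at its front (-x). Origin on the bench under the vertical spindle axis; x and y are its horizontal axes, z up. On the spindle axis, from the casing top up: the lower gear (96 mm wide, 6 teeth on its upper face), the toothed collar, a coil spring, the knob's flange and the black knob.
- knob_grip (a point): centre of the round black gear knob, on the spindle axis: diameter 44 mm, 32 mm tall (from 16 mm below to 16 mm above this point; 203 mm above the bench when up). Below it a 24 mm stem, 12 mm long, then a steel flange of 72 mm diameter, 6 mm thick, whose top is 29 mm below this point. The knob turns with the spindle freely, without limit that matters (0.04 N m), and slides straight down on it. Grasp it from above on its sides.
- knob (a joint): how far the knob is pushed down, m: 0 up (out of gear), 0.0135 fully home against its stop. Its weight is balanced by a weak lift spring and it stays where it is left (sliding friction 1.5 N); pushed against teeth out of line and let go, it springs back up. The teeth meet at about 0.003; if they are not in line, the spring between knob and collar (2.5 N per mm) is squeezed from there on, and at full travel would force the teeth with about 26 N.
- spindle (a joint): turn of the spindle, knob and collar together, rad, counter-clockwise from above. The collar has 6 teeth, so a fitting position comes every 1.047 rad, with play of about +-0.055 rad; where it lies is different every time and is not measured. The lower gear is hard to turn (0.9 N m): once in mesh, turning the knob farther loads the tooth sides beyond what is allowed.
- collar: steel toothed collar, diameter 82 mm, under the knob's flange; it turns with the knob and slides on it against the spring by up to 12 mm. Its 6 teeth are 12 mm tall, 13.5 mm wide, 29 to 39 mm from the axis. Origin on the spindle axis, 27 mm below the tips of its teeth. Load on it must stay under 20 N.
- collar_teeth (a point): point on the spindle axis at the height of the collar's tooth tips: 3 mm above tooth_tops when up, 10.5 mm below it when fully in mesh.
- tooth_tops (a point): fixed point on the spindle axis at the height of the tops of the lower gear's 6 teeth (134 mm above the bench; these teeth are 12 mm tall).
- keeper (a joint): swing of the flat steel keeper lever, rad: 0 fully in (its arm points at the spindle, over the flange), starting 0.95 to 1.4 swung out; growing counter-clockwise from above, so it is closed by turning it clockwise. Stiff hinge, 0.08 N m, stays where it is left. Only with the knob home is there room for its arm above the flange.
- keeper_pivot (a point): the keeper's upright hinge axis at mid-thickness of the lever (8 mm thick, 166 mm above the bench), 95 mm to the left (+y of the head) of the spindle axis. The arm is 71 mm long; the tail is opposite to it.
- keeper_peg (a point): middle of the graspable height of the upright round steel peg on the keeper's tail, 55 mm from the hinge axis, diameter 14 mm; it rises from 25 mm below this point (the tail's top) to 17 mm above it. At joint value 0 it lies straight away from the spindle (+y of the head).
- oil_bottle: black bottle, 68 mm wide, 190 mm tall; bystander, origin under its centre
- grease_can: steel can, 84 mm wide, 90 mm tall; bystander, origin under its centre
- screw_jar: glass jar, 70 mm wide, 90 mm tall; bystander, origin under its centre
- spanner: steel spanner lying on the bench; bystander
- driver: screwdriver lying on the bench; bystander
- bearing: steel ring, 38 mm wide, 12 mm tall, lying on the casing's front right corner; bystander
- chuck_key: T-shaped chuck key, about 70 mm, lying on the casing's back right corner; bystander

How it is judged:
By the outcome, as a careful person would: the job done as asked, in the order asked, and still so for the second after the job is handed in, with the robot touching nothing.
It also fails if it takes over 64 s, if anything falls off the work surface, if the arm or the gripper's body presses on something with over 40 N, if the wrist force passes 120 N, or if a joint passes its speed limit or range.

## Working session

There is one attempt and no reset: what is moved stays moved. The work goes in short steps, Python scripts to look and compute and a tool call to move; the robot and the scene stay as the last step left them, time stands still between calls to the robot, and variables do not carry over. Pictures are saved under pics/ and viewed, at most 10 in all, crops included, and the job is handed in when it is done.

Besides the shell and the picture viewer there is one more tool, called after "Call:" as name([rows], argument=value, ...), one row to a line, values as JSON. apply_moves: Moves the arm, as the interface text tells. Its arguments: {"type":"object","properties":{"deltas":{"type":"array","items":{"type":"array","items":{"type":"number"}}},"hand":{"type":"number"},"newtons":{"type":"number"}},"required":["deltas"]}

```bash
mkdir -p pics; cat > h.py <<'E'
import numpy as np, cv2
from station import monitor, imaging, bot, models
def cam(p,o=None):
    if 'eye' in p: return np.array(p['eye']),np.array(p['rotation'])
    H=np.array(p['hand_eye']);R=np.array(o['eef_rot']);t=np.array(o['tool_pos'])
    return R@H[:3,3]+t, R@H[:3,:3]
def ray(p,uv,o=None):
    e,R=cam(p,o)
    x,y=cv2.undistortPoints(np.array([[uv]],float),np.array(p['camera_matrix']),np.array(p['D']))[0,0]
    d=R@np.array([x,-y,-1]);return e,d/np.linalg.norm(d)
def atz(p,uv,z,o=None):
    e,d=ray(p,uv,o);return e+d*(z-e[2])/d[2]
def proj(p,P,o=None):
    e,R=cam(p,o);c=(np.atleast_2d(P)-e)@R*np.array([1,-1,-1])
    return cv2.projectPoints(c.reshape(-1,1,3),np.zeros(3),np.zeros(3),np.array(p['camera_matrix']),np.array(p['D']))[0][:,0]
def tri(rs):
    A=sum(np.eye(3)-np.outer(d,d) for e,d in rs);b=sum((np.eye(3)-np.outer(d,d))@e for e,d in rs)
    return np.linalg.solve(A,b)
def save(p,n,crop=None,s=1):
    im=p['pixels'][...,::-1]
    if crop: a,b,c,d=crop;im=im[b:d,a:c]
    cv2.imwrite('pics/'+n,cv2.resize(im,None,fx=s,fy=s,interpolation=cv2.INTER_CUBIC))
E
python3 - <<'E'
from h import *
o=monitor.get_obs();print(o['t'],o['tool_pos'],o['eef_rot'],o['wrist_force'])
P={n:imaging.get_image(n) for n in('scene','side','wrist')}
save(P['scene'],'a.png');save(P['side'],'b.png')
cv2.imwrite('pics/a.png',np.hstack([P['scene']['pixels'],P['side']['pixels']])[:,:,::-1][:, :]) if 0 else None
for t in('knob_grip','keeper_peg','keeper','collar','head','oil_bottle','grease_can','screw_jar','bearing'):
    for n in P:
        r=models.outline_of(P[n],t)
        if r: 
            m=r[0]['mask'];ys,xs=np.where(m);print(t,n,round(r[0]['confidence'],2),np.round(r[0]['uv'],1),xs.min(),xs.max(),ys.min(),ys.max(),'eye',np.round(cam(P[n],o)[0],2))
E
```

```text
0.0 [0.21764099 0.53156086 0.23030263] [[-9.25377376e-01  3.79045663e-01 -1.04770845e-03]
 [ 3.79046928e-01  9.25376111e-01 -1.57442800e-03]
 [ 3.72744269e-04 -1.85407072e-03 -9.99998212e-01]] [ 0.33960984 -0.75959445  0.23085319]
knob_grip scene 0.84 [275.  194.9] 262 288 181 210 eye [1.25 0.02 1.35]
knob_grip side 0.98 [261.9 171.8] 250 273 156 184 eye [ 0.27 -0.79  1.  ]
keeper_peg scene 0.51 [305.8 191.9] 298 310 169 211 eye [1.25 0.02 1.35]
keeper_peg side 0.75 [239.5 158. ] 230 265 147 159 eye [ 0.27 -0.79  1.  ]
keeper scene 0.72 [304.4 189. ] 299 312 168 210 eye [1.25 0.02 1.35]
keeper side 0.6 [246.9 156.3] 230 266 148 158 eye [ 0.27 -0.79  1.  ]
collar scene 0.63 [275.1 206.1] 262 287 196 210 eye [1.25 0.02 1.35]
collar side 0.45 [261.5 181.6] 251 273 173 183 eye [ 0.27 -0.79  1.  ]
head scene 0.83 [269.6 217.6] 194 328 164 257 eye [1.25 0.02 1.35]
head wrist 0.68 [ 62.8 377.7] 49 79 370 383 eye [0.15 0.56 0.37]
oil_bottle scene 0.6 [384.7 184.6] 371 399 162 203 eye [1.25 0.02 1.35]
oil_bottle side 0.85 [207.8 136.2] 198 215 112 154 eye [ 0.27 -0.79  1.  ]
oil_bottle wrist 0.75 [218.5 329.7] 193 245 309 347 eye [0.15 0.56 0.37]
grease_can scene 0.91 [395.8 247. ] 376 407 232 263 eye [1.25 0.02 1.35]
grease_can side 0.56 [252.3 129.1] 245 263 117 143 eye [ 0.27 -0.79  1.  ]
screw_jar scene 0.9 [118.8 200.6] 107 132 187 216 eye [1.25 0.02 1.35]
screw_jar side 0.74 [322.4 326.9] 309 334 311 345 eye [ 0.27 -0.79  1.  ]
bearing scene 0.72 [129.3 169.5] 117 151 156 190 eye [1.25 0.02 1.35]
bearing side 0.61 [252.3 198.6] 248 258 196 205 eye [ 0.27 -0.79  1.  ]
```

```bash
python3 - <<'E'
from h import *
P={n:imaging.get_image(n) for n in('scene','side')}
a=cv2.resize(P['scene']['pixels'][130:280,160:420],None,fx=3,fy=2.0*1.5)
b=cv2.resize(P['side']['pixels'][90:290,170:350],None,fx=3,fy=3)
cv2.imwrite('pics/a.png',a[...,::-1]);cv2.imwrite('pics/b.png',b[...,::-1])
K=tri([ray(P['scene'],[275,194.9]),ray(P['side'],[261.9,171.8])]);print('knob',K)
print(atz(P['scene'],[275,190],.219),atz(P['side'],[262,163],.219))
E
```

```text
knob [0.53699118 0.03565299 0.1619548 ]
[0.55225626 0.03551417 0.219     ] [0.53354584 0.01646193 0.219     ]
```

View pics/a.png

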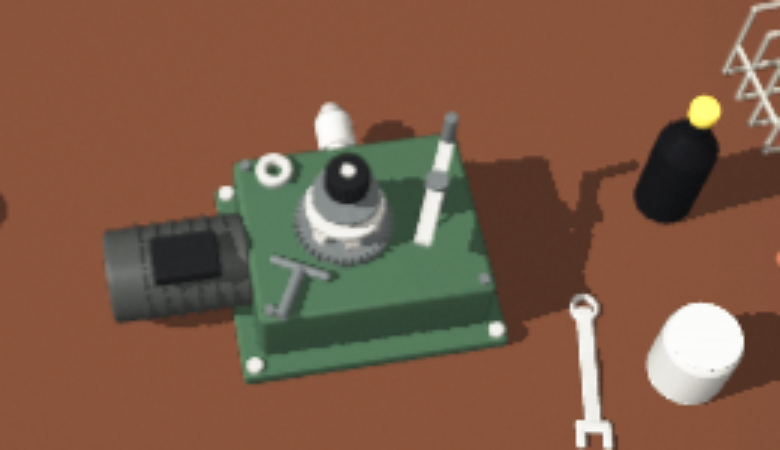

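View pics/b.png

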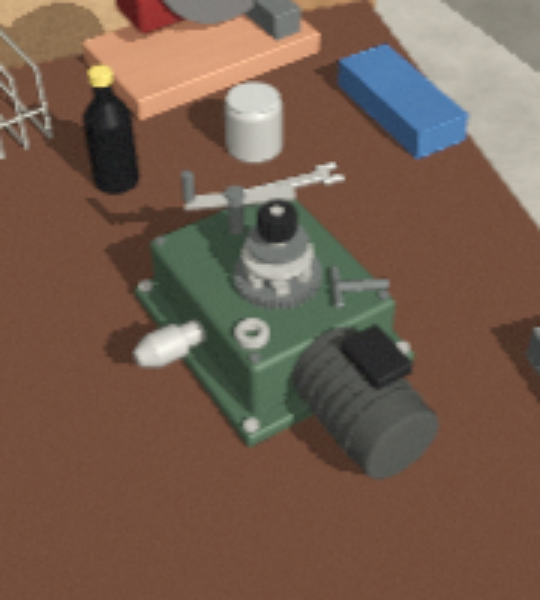

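```bash
python3 - <<'E'
from h import *
P={n:imaging.get_image(n) for n in('scene','side')}
S=lambda u,v:[u/3+160,v/3+130]
D=lambda u,v:[u/3+170,v/3+90]
for n,a,b in [('knobc',(348,178),(278,220)),('pegtop',(452,116),(187,175)),('pivtop',(436,178),(235,190)),('bearing',(273,170),(252,333)),('armtip',(424,242),(292,190))]:
    r=[ray(P['scene'],S(*a)),ray(P['side'],D(*b))];X=tri(r)
    print(n,X.round(4),[np.linalg.norm(np.cross(X-e,d)).round(4) for e,d in r])
print('knob@.203',atz(P['scene'],S(348,178),.203),atz(P['side'],D(278,220),.203))
for c in [(226,193),(255,366),(497,330)]: print('foot bolt',atz(P['scene'],S(*c),.02).round(4))
for c in [(145,287),(251,426),(404,349)]: print('foot bolt side',atz(P['side'],D(*c),.02).round(4))
E
```

```text
knobc [0.5403 0.0369 0.1997] [np.float64(0.0027), np.float64(0.0027)]
pegtop [0.4625 0.1392 0.2067] [np.float64(0.003), np.float64(0.003)]
pivtop [0.5177 0.1277 0.1759] [np.float64(0.0016), np.float64(0.0016)]
bearing [ 0.4821 -0.0424  0.113 ] [np.float64(0.0019), np.float64(0.0019)]
armtip [0.5865 0.1179 0.1639] [np.float64(0.0016), np.float64(0.0016)]
knob@.203 [0.53985195 0.03859271 0.203     ] [0.5405963  0.03072102 0.203     ]
foot bolt [ 0.458  -0.0972  0.02  ]
foot bolt [ 0.6696 -0.0458  0.02  ]
foot bolt [0.6077 0.2123 0.02  ]
foot bolt side [0.3991 0.1559 0.02  ]
foot bolt side [ 0.461  -0.1008  0.02  ]
foot bolt side [ 0.6736 -0.052   0.02  ]
```

The first crop shows the knob at crop (348,178), the peg top at (452,116) and the hinge at (436,178). The second shows them at (278,220), (187,175) and (235,190). Triangulated, the knob is at (0.540, 0.037), the pivot at (0.518, 0.128), head yaw is about 0.235 and the keeper about 1.13. These match the given dimensions.

Call:
apply_moves([
  [0,0,-1,0],
  [-1,-0.7,-1,0],
  [-2,-1.4,-1,0],
  [-2.8,-2,-1,0],
  [-3.6,-2.6,-1,0],
  [-4.4,-3.1,-1,0],
  [-5.2,-3.6,-1,0],
  [-6,-4.1,-1,0],
], hand=85, newtons=40)

```text
t: 2.7
tool_pos: [0.4588, 0.1661, 0.2916]
eef_rot: [[-0.925, 0.379, 0.001], [0.379, 0.925, 0.0], [-0.001, 0.001, -1.0]]
wrist_force: [1.2, 0.3, -0.1]
opening: 0.0854
grasp_force: 0.0
```

Call:
apply_moves([
  [-0.8,-0.5,0,0],
  [-1.5,-1.1,0,0],
  [-2.1,-1.5,0,0],
  [-2.1,-1.5,0,0],
  [-2.1,-1.5,0,0],
])

```text
t: 3.32
tool_pos: [0.54, 0.0373, 0.2912]
eef_rot: [[-0.925, 0.379, -0.001], [0.379, 0.925, 0.001], [0.001, 0.0, -1.0]]
wrist_force: [-0.5, 0.4, -0.5]
opening: 0.0849
grasp_force: 0.0
```

```bash
python3 - <<'E'
from h import *
o=monitor.get_obs();print(o['t'],o['tool_pos'],o['eef_rot'],o['q'],o['wrist_force'])
p=imaging.get_image('wrist');save(p,'w1.png')
print('eye',cam(p,o)[0], proj(p,[.54,.037,.203],o))
for t in('knob_grip','keeper_peg'):
    for r in models.outline_of(p,t)[:1]:
        ys,xs=np.where(r['mask']);print(t,r['confidence'],r['uv'],xs.min(),xs.max(),ys.min(),ys.max(),atz(p,r['uv'],.2,o))
E
```

```text
3.325 [0.54003929 0.03733027 0.29119492] [[-9.25347624e-01  3.79119401e-01 -5.04826109e-04]
 [ 3.79119159e-01  9.25347718e-01  5.14122816e-04]
 [ 6.62053622e-04  2.84353077e-04 -9.99999740e-01]] [-1.54578167e-01  3.63979949e-02  1.61015328e+00  4.31486738e-04
  1.49561935e+00 -1.33656263e+00] [-0.50293004  0.3771027  -0.47169708]
eye [0.47475189 0.06319463 0.43400836] [[251.26581537 196.74952949]]
knob_grip 0.56 [247.7, 178.4] 202 295 133 231 [0.52694565 0.03954673 0.2       ]
keeper_peg 0.67 [349.8, 113.4] 325 366 21 203 [0.51085402 0.12286272 0.2       ]
```

View pics/w1.png

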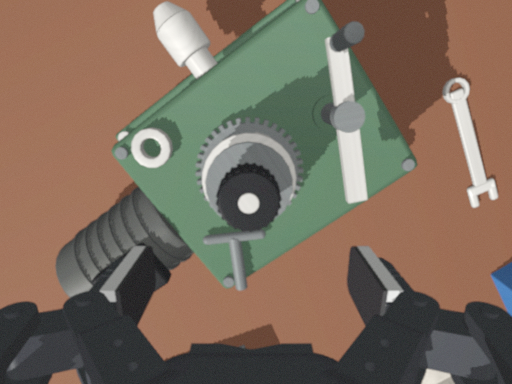

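The wrist picture shows the knob's white dot at (249,203), the hinge cap at (350,116) and the peg top at about (354,33). All agree with my estimate.

```bash
python3 - <<'E'
from h import *
o=monitor.get_obs();p=imaging.get_image('wrist')
print('dot',atz(p,[249,203],.219,o),proj(p,[.54,.037,.219],o))
print('pegtop',atz(p,[352,33],.212,o),'piv',atz(p,[350,116],.176,o),'bearing',atz(p,[151,148],.122,o))
g=cv2.cvtColor(p['pixels'],cv2.COLOR_RGB2HSV)
m=((p['pixels'].max(2)<60)).astype(np.uint8);m[:150]=0;m[240:]=0;m[:,:210]=0;m[:,290:]=0
ys,xs=np.where(m);print(xs.min(),xs.max(),ys.min(),ys.max())
E
```

```text
dot [0.53901424 0.03631464 0.219     ] [[250.47234668 203.90820833]]
pegtop [0.46236237 0.13708135 0.212     ] piv [0.51630148 0.12918048 0.176     ] bearing [ 0.48203955 -0.0415715   0.122     ]
217 278 164 229
```

Call:
apply_moves([
  [0,0,0.6,0],
  [0,0,1.2,0],
  [0,0,1.5,0],
  [0,0,1.72,0],
  [0,0,1.72,0],
], hand=85, newtons=25)

```text
t: 4.15
tool_pos: [0.5402, 0.0371, 0.1879]
eef_rot: [[-0.925, 0.379, -0.001], [0.379, 0.925, 0.0], [0.001, -0.0, -1.0]]
wrist_force: [-0.3, 0.8, 0.4]
opening: 0.0848
grasp_force: 0.0
```

Call:
apply_moves([
  [0,0,0,0],
  [0,0,0,0],
  [0,0,0,0],
  [0,0,0,0],
  [0,0,0,0],
  [0,0,0,0],
], hand=38, newtons=25)

```text
t: 4.9
tool_pos: [0.5405, 0.0353, 0.1889]
eef_rot: [[-0.925, 0.379, 0.0], [0.379, 0.925, -0.003], [-0.001, -0.003, -1.0]]
wrist_force: [-2.6, -6.1, 2.8]
opening: 0.0431
grasp_force: 29.5
```

Call:
apply_moves([
  [0,-0.026,0.03,0],
  [0,-0.026,0.07,0],
  [0,-0.026,0.11,0],
  [0,-0.026,0.13,0],
  [0,-0.026,0.13,0],
])

```text
t: 5.52
tool_pos: [0.5405, 0.0352, 0.1826]
eef_rot: [[-0.925, 0.379, 0.002], [0.379, 0.925, -0.001], [-0.002, -0.0, -1.0]]
wrist_force: [-5.0, -1.3, 10.7]
opening: 0.0435
grasp_force: 30.5
```

Call:
apply_moves([
  [0,0,0,0.04],
  [0,0,0,0.08],
  [0,0,0,0.08],
])

```text
t: 5.9
tool_pos: [0.5404, 0.0351, 0.1826]
eef_rot: [[-0.892, 0.452, 0.002], [0.452, 0.892, -0.001], [-0.002, -0.0, -1.0]]
wrist_force: [-4.8, -1.3, 10.3]
opening: 0.0432
grasp_force: 30.4
```

Call:
apply_moves([
  [0,0,0,0.045],
  [0,0,0,0.09],
  [0,0,0,0.09],
])

```text
t: 6.28
tool_pos: [0.5404, 0.035, 0.1826]
eef_rot: [[-0.848, 0.53, 0.002], [0.53, 0.848, -0.001], [-0.002, -0.0, -1.0]]
wrist_force: [-5.2, -2.1, 11.7]
opening: 0.0434
grasp_force: 30.4
```

Call:
apply_moves([
  [0,0,0,0.045],
  [0,0,0,0.09],
  [0,0,0,0.09],
])

```text
t: 6.65
tool_pos: [0.5403, 0.0349, 0.1826]
eef_rot: [[-0.797, 0.604, 0.002], [0.604, 0.797, -0.002], [-0.002, -0.0, -1.0]]
wrist_force: [-5.5, -2.9, 12.3]
opening: 0.0433
grasp_force: 30.4
```

Call:
apply_moves([
  [0,0,0,0.045],
  [0,0,0,0.09],
  [0,0,0,0.09],
])

```text
t: 7.02
tool_pos: [0.54, 0.0347, 0.1806]
eef_rot: [[-0.74, 0.673, 0.001], [0.673, 0.74, -0.002], [-0.002, -0.001, -1.0]]
wrist_force: [-0.5, -3.7, 1.7]
opening: 0.043
grasp_force: 31.0
```

```bash
python3 - <<'E'
from h import *
o=monitor.get_obs();print(o['wrist_torque'],o['wrist_force'],o['tool_pos'])
E
```

```text
[-0.83873284  0.22584871 -0.05760503] [-0.49179156 -3.74879768  1.74705268] [0.53997507 0.03471006 0.18056623]
```

Call:
apply_moves([
  [0,0,0.03,0],
  [0,0,0.06,0],
  [0,0,0.06,0],
])

```text
t: 7.4
tool_pos: [0.54, 0.0347, 0.1766]
eef_rot: [[-0.74, 0.673, 0.0], [0.673, 0.74, -0.001], [-0.001, -0.001, -1.0]]
wrist_force: [0.3, -6.1, 1.7]
opening: 0.0429
grasp_force: 31.1
```

Call:
apply_moves([
  [0,0,0.02,0],
  [0,0,0.04,0],
  [0,0,0.06,0],
  [0,0,0.06,0],
])

```text
t: 7.9
tool_pos: [0.5402, 0.0347, 0.1764]
eef_rot: [[-0.74, 0.673, 0.001], [0.673, 0.74, -0.002], [-0.002, -0.001, -1.0]]
wrist_force: [-9.1, -4.4, 20.6]
opening: 0.0431
grasp_force: 32.9
```

Call:
apply_moves([
  [0,0,-0.04,0],
  [0,0,-0.04,0],
])

```text
t: 8.15
tool_pos: [0.5401, 0.0347, 0.1766]
eef_rot: [[-0.74, 0.673, 0.001], [0.673, 0.74, -0.002], [-0.002, -0.001, -1.0]]
wrist_force: [-2.7, -5.7, 7.9]
opening: 0.0432
grasp_force: 31.5
```

Call:
apply_moves([
  [0,0,0,0],
  [0,0,0,0],
  [0,0,0,0],
  [0,0,0,0],
  [0,0,0,0],
], hand=80)

```text
t: 8.78
tool_pos: [0.5397, 0.0356, 0.1754]
eef_rot: [[-0.739, 0.673, -0.0], [0.673, 0.739, 0.0], [0.0, 0.0, -1.0]]
wrist_force: [0.1, 0.2, 0.5]
opening: 0.08
grasp_force: 0.0
```

Call:
apply_moves([
  [0,0,-0.4,0],
  [0,0,-1,0],
  [0,0,-1.6,0],
  [0,0,-1.92,0],
  [0,0,-1.92,0],
])

```text
t: 9.4
tool_pos: [0.5404, 0.0354, 0.2918]
eef_rot: [[-0.739, 0.673, 0.003], [0.673, 0.739, -0.0], [-0.002, 0.002, -1.0]]
wrist_force: [-0.2, -0.4, -0.8]
opening: 0.0803
grasp_force: 0.0
```

```bash
python3 - <<'E'
from h import *
o=monitor.get_obs();print(o['t'],o['tool_pos'],o['eef_rot'],o['wrist_force'],o['q'])
p=imaging.get_image('side');w=imaging.get_image('wrist')
b=cv2.resize(p['pixels'][140:200,220:300],None,fx=5,fy=5)
cv2.imwrite('pics/c.png',np.vstack([b,cv2.resize(w['pixels'],(400,300))])[...,::-1])
for c,(z) in {'side':.2189,'home':.2054}.items(): print(c,proj(p,[.5402,.0347,z]),proj(w,[.5402,.0347,z],o))
E
```

```text
9.4 [0.54044762 0.03538249 0.29184455] [[-7.39298784e-01  6.73372296e-01  2.65687916e-03]
 [ 6.73373861e-01  7.39302031e-01 -3.87281973e-04]
 [-2.22502111e-03  1.50275589e-03 -9.99996395e-01]] [-0.16567368 -0.36572618 -0.78731086] [-1.57873357e-01  3.43486196e-02  1.61099525e+00  3.53499013e-05
  1.49356405e+00 -9.89908848e-01]
side [[262.12641939 159.08210877]] [[250.40896912 202.95411884]]
home [[262.16692078 162.07800991]] [[250.39343688 197.14797368]]
```

View pics/c.png

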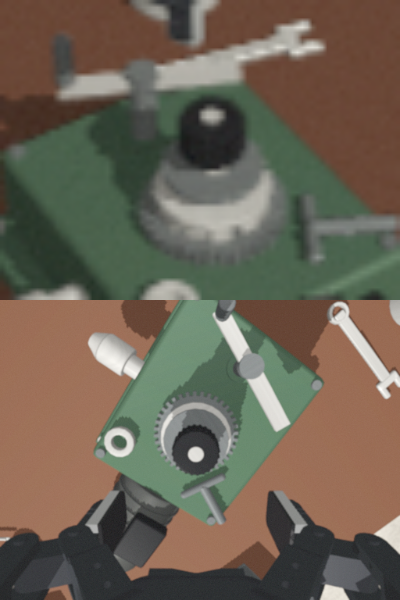

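The combined picture shows the knob's dot at wrist pixel (251,197), which is the row predicted for fully home. The keeper is still swung out, so the peg is next.

Call:
apply_moves([
  [0.8,0.2,0,-0.15],
  [1.6,0.3,0,-0.3],
  [2.12,0.4,0,-0.45],
  [2.12,0.4,0,-0.55],
  [2.12,0.4,0,-0.55],
], hand=50)

```text
t: 10.12
tool_pos: [0.4609, 0.1391, 0.2889]
eef_rot: [[-0.982, 0.188, -0.003], [0.188, 0.982, -0.0], [0.003, -0.001, -1.0]]
wrist_force: [0.2, -0.2, 0.0]
opening: 0.05
grasp_force: 0.0
```

```bash
python3 - <<'E'
from h import *
o=monitor.get_obs();print(o['t'],o['tool_pos'],o['eef_rot'],o['opening'])
p=imaging.get_image('wrist');save(p,'w2.png')
print(proj(p,[[.4625,.1385,.212],[.4625,.1385,.17],[.5175,.128,.176]],o))
E
```

```text
10.125 [0.46092478 0.1390775  0.28891554] [[-9.82138150e-01  1.88136614e-01 -3.04461604e-03]
 [ 1.88138066e-01  9.82142571e-01 -1.95205560e-04]
 [ 2.95352171e-03 -7.64527001e-04 -9.99995346e-01]] 0.05003203035082107
[[251.58682347 204.00579975]
 [251.49018842 188.13261708]
 [251.5110527  253.41772644]]
```

View pics/w2.png

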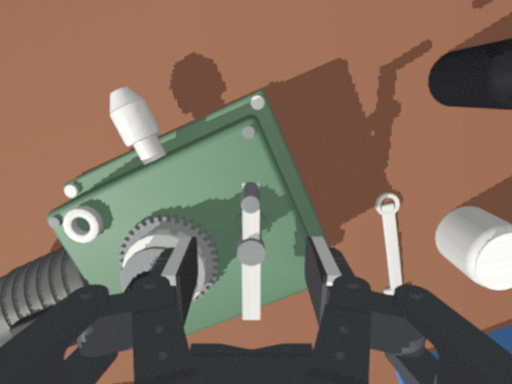

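The wrist picture has the peg top at (251,204) and the hinge at (251,252), just where I projected them. I'll descend and grasp.

Call:
apply_moves([
  [0,0,0.7,0],
  [0,0,1.3,0],
  [0,0,1.74,0],
  [0,0,1.74,0],
])

```text
t: 10.68
tool_pos: [0.4599, 0.1384, 0.1834]
eef_rot: [[-0.982, 0.19, -0.006], [0.19, 0.982, -0.0], [0.006, -0.001, -1.0]]
wrist_force: [0.0, -0.1, 0.1]
opening: 0.0503
grasp_force: 0.0
```

Call:
apply_moves([
  [0,0,0,0],
  [0,0,0,0],
  [0,0,0,0],
  [0,0,0,0],
  [0,0,0,0],
], hand=10, newtons=25)

```text
t: 11.3
tool_pos: [0.4629, 0.1388, 0.1878]
eef_rot: [[-0.982, 0.188, 0.003], [0.188, 0.982, -0.0], [-0.003, 0.0, -1.0]]
wrist_force: [-0.5, -0.9, 5.7]
opening: 0.0129
grasp_force: 24.8
```

```bash
cat > arc.py <<'E'
from h import *
o=monitor.get_obs();R=np.array(o['eef_rot']);t=np.array(o['tool_pos']);print(o['t'],t,o['wrist_force'],o['wrist_torque'],o['opening'])
C=np.array([.5175,.128]);v=t[:2]-C;a0=np.arctan2(v[1],v[0]);r=np.hypot(*v);print('r',r,'keeper',a0-1.806)
for k in range(1,9):
    a=a0-.15*k;d=C+r*np.array([np.cos(a),np.sin(a)])-t[:2]
    print(k,'keeper',round(a-1.806,3),(R[:2,:2].T@d/.06).round(3),round(.15*k,2))
E
python3 arc.py
```

```text
11.3 [0.46286062 0.13879761 0.18777303] [-0.5295238  -0.87710414  5.71807583] [-0.10222342  0.11342142 -0.07699316] 0.01287858813941738
r 0.055696049437988816 keeper 1.1404904735094514
1 keeper 0.99 [-0.011  0.139] 0.15
2 keeper 0.84 [-0.043  0.274] 0.3
3 keeper 0.69 [-0.095  0.403] 0.45
4 keeper 0.54 [-0.165  0.523] 0.6
5 keeper 0.39 [-0.253  0.631] 0.75
6 keeper 0.24 [-0.356  0.725] 0.9
7 keeper 0.09 [-0.471  0.802] 1.05
8 keeper -0.06 [-0.597  0.861] 1.2
```

Call:
apply_moves([
  [0,0.07,-0.07,0.08],
  [-0.011,0.139,-0.07,0.15],
  [-0.043,0.274,-0.07,0.3],
  [-0.095,0.403,-0.07,0.45],
  [-0.165,0.523,-0.07,0.6],
  [-0.165,0.523,-0.07,0.6],
])

```text
t: 12.05
tool_pos: [0.4775, 0.1669, 0.1884]
eef_rot: [[-0.704, 0.71, -0.001], [0.71, 0.704, -0.002], [-0.001, -0.002, -1.0]]
wrist_force: [6.0, -3.5, -11.2]
opening: 0.0129
grasp_force: 25.9
```

```bash
python3 arc.py
```

```text
12.05 [0.47753536 0.16687038 0.18837381] [  6.03741487  -3.47078807 -11.16266474] [-0.47881956 -0.91632669  0.00454741] 0.012884345992661672
r 0.05575014948160422 keeper 0.5640740015273331
1 keeper 0.414 [-0.008  0.139] 0.15
2 keeper 0.264 [-0.036  0.275] 0.3
3 keeper 0.114 [-0.085  0.406] 0.45
4 keeper -0.036 [-0.153  0.528] 0.6
5 keeper -0.186 [-0.238  0.638] 0.75
6 keeper -0.336 [-0.338  0.734] 0.9
7 keeper -0.486 [-0.452  0.814] 1.05
8 keeper -0.636 [-0.576  0.877] 1.2
```

Call:
apply_moves([
  [0,0.06,0.045,0.07],
  [-0.008,0.139,0.045,0.15],
  [-0.036,0.275,0.045,0.3],
  [-0.07,0.37,0.045,0.4],
  [-0.07,0.37,0.045,0.4],
])

```text
t: 12.68
tool_pos: [0.4967, 0.1795, 0.188]
eef_rot: [[-0.373, 0.928, 0.001], [0.928, 0.373, -0.002], [-0.002, -0.0, -1.0]]
wrist_force: [1.2, -4.9, 1.9]
opening: 0.0128
grasp_force: 27.1
```

```bash
python3 arc.py
```

```text
12.675 [0.49671095 0.17949587 0.18802814] [ 1.15442365 -4.92923162  1.89262638] [-0.80670293 -0.05487888 -0.19175835] 0.012784987678842816
r 0.05553385636566469 keeper 0.14849114161720456
1 keeper -0.002 [-0.01   0.138] 0.15
2 keeper -0.152 [-0.041  0.274] 0.3
3 keeper -0.302 [-0.092  0.403] 0.45
4 keeper -0.452 [-0.161  0.523] 0.6
5 keeper -0.602 [-0.247  0.631] 0.75
6 keeper -0.752 [-0.349  0.726] 0.9
7 keeper -0.902 [-0.464  0.804] 1.05
8 keeper -1.052 [-0.589  0.864] 1.2
```

Call:
apply_moves([
  [0,0.07,0,0.08],
  [-0.01,0.14,0,0.15],
  [-0.013,0.18,0,0.19],
  [-0.013,0.18,0,0.19],
])

```text
t: 13.18
tool_pos: [0.5041, 0.1818, 0.1879]
eef_rot: [[-0.193, 0.981, -0.007], [0.981, 0.193, -0.005], [-0.003, -0.008, -1.0]]
wrist_force: [-11.6, -10.2, 10.1]
opening: 0.0126
grasp_force: 27.9
```

```bash
python3 arc.py|head -3
```

```text
13.175 [0.50407671 0.18182807 0.18787654] [-11.64896557 -10.24905389  10.13237477] [-1.44621347  1.63533787  0.18075419] 0.012637821307799476
r 0.055476533295008706 keeper 0.009185237605778163
1 keeper -0.141 [-0.003  0.139] 0.15
```

Call:
apply_moves([
  [0,-0.015,-0.03,0],
  [0,-0.015,-0.03,0],
  [0,-0.015,-0.03,0],
  [0,-0.015,-0.03,0],
], hand=50)

```text
t: 13.68
tool_pos: [0.5056, 0.1838, 0.1895]
eef_rot: [[-0.191, 0.982, 0.0], [0.982, 0.191, 0.0], [0.0, 0.0, -1.0]]
wrist_force: [0.4, 0.4, 1.2]
opening: 0.0499
grasp_force: 0.0
```

Call:
apply_moves([
  [0,0,-0.5,0],
  [0,0,-1.2,0],
  [0,0,-2,0],
  [0,0,-2,0],
])

```text
t: 14.18
tool_pos: [0.5079, 0.184, 0.3146]
eef_rot: [[-0.191, 0.982, 0.009], [0.982, 0.191, 0.001], [-0.001, 0.009, -1.0]]
wrist_force: [-0.3, -0.2, -0.5]
opening: 0.05
grasp_force: 0.0
```

```bash
python3 - <<'E'
from h import *
o=monitor.get_obs();print(o['t'],o['tool_pos'],o['wrist_force'])
w=imaging.get_image('wrist');s=imaging.get_image('scene')
cv2.imwrite('pics/d.png',np.vstack([w['pixels'],cv2.resize(s['pixels'][150:220,230:358],(384,210))[:, :] if 0 else cv2.resize(s['pixels'][150:200,230:358],(512,200))])[...,::-1])
C=np.array([.5175,.128]);
for k in(0,.1): a=1.806+k;print(k,proj(w,[[*(C+.055*np.array([np.cos(a),np.sin(a)])),.212],[*C,.176],[*(C-.071*np.array([np.cos(a),np.sin(a)])),.17],[.5402,.035,.2054],[.5402,.035,.219]],o).round(1).tolist())
E
```

```text
14.175 [0.50786405 0.18401848 0.31463044] [-0.27911641 -0.16833784 -0.53868669]
0 [[245.0, 193.1], [248.1, 239.1], [251.3, 301.3], [253.3, 346.5], [253.5, 357.4]]
0.1 [[237.9, 193.7], [248.1, 239.1], [258.3, 300.7], [253.3, 346.5], [253.5, 357.4]]
```

View pics/d.png

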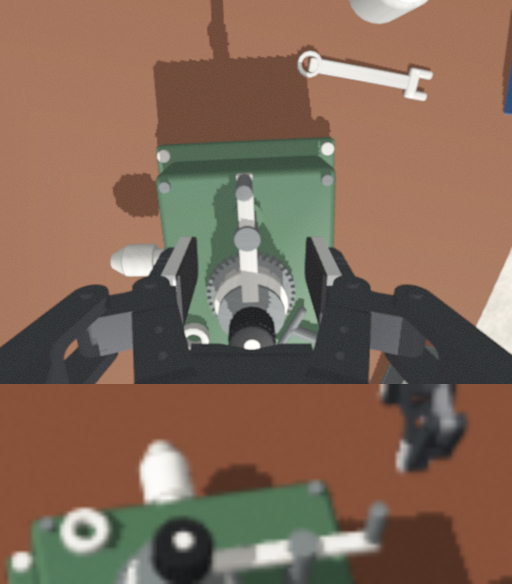

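The wrist picture shows the peg (245,188), the hinge (247,238) and the knob dot (252,346) in line. The arm lies over the flange, the knob is home, and the bystanders look undisturbed.

```bash
python3 -c "
from station import bot;print(bot.hand_in())"
```

```text
the job is handed in; nothing more can be done
None
```

I handed the job in at about 14 s: the collar is in mesh with the knob fully home, the keeper is swung all the way in over the flange, and the tools and parts in view were left where they lay. No judging result came back.

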